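# Find the loose clamp bolt and hold its cap open

## Robot

A 6-joint arm with a two-finger parallel gripper is mounted at the origin on the work surface; the furniture and walls round the work are solid. World frame = base frame: x ahead of the robot, y to its left, z up, the work surface at z = 0. Lengths are in m, angles in rad, forces in N, time in s.
With the tool pointing down it reaches from about 0.4 to 0.825 m from the base axis. Payload 7 kg.
Tool frame: the origin (TCP) lies at the very end of the fingers, on their centre line; the grasp point (between the pads) lies 19 mm behind it; z points along the fingers, y is the line along which they close (so a half turn about z gives the same grasp; the last joint's range is limited). The gripper opens to 88 mm and grips with 3 to 60 N. Pads are 19 mm wide; open, the fingers measure 130 mm over their backs; the gripper's body (78 mm by 193 mm) begins 47 mm behind the grasp point.
Start: joints at [1.616, 0.359, 0.012, 0, -1.224, -0.288], TCP at [0.162, 0.655, 0.197] pointing down, gripper open.
Joint ranges: [-3.07, 3.07], [-1.43, 2.12], [-1.02, 1.25], [-3.03, 1.67], [-3.05, -0], [-3.03, 3.03]. Speed limits (rad/s): [2.39, 2.39, 3.01, 3.14, 3.14, 3.14].

## Interface

Orientations are given as [roll, pitch, yaw] about the fixed x, y, z axes, in that order (R = Rz(yaw) Ry(pitch) Rx(roll)).
In Python, from station import arm gives the robot as it stands. The module is installed in compiled form; this text tells all that it offers.
- The arm moves only by the shell command python3 -m crank 'ROWS' [FORCE]. ROWS is JSON, a list of rows, each an object of numbers: "dx", "dy", "dz": the shift along the world's x, y, z in m; "twist": the turn about the world's z in degrees; "grip": the opening, from -1 (shut) to 1 (fully open). A call has exactly 5 rows; each row is the pose to reach, as a shift and turn from the pose commanded when the call began; what a row does not reach only later rows make up. A row lasts 1/12 s, in which the tool goes at most 41.7 mm and 7.16 degrees, less where a joint would pass 70% of its speed; a pose out of reach is approached as far as the arm can. A call with a gripper value outside its range is refused whole. The fingers move at their own pace and stop on an object; FORCE is the grip in N (left out, the last holds). Time passes only in rows, so rows that repeat a pose let the fingers close, or fill a call up. It gives the time, the measured TCP pose, the force, the opening and the grip force at its end, in the units of the state.
- arm.get_state(): the state, without advancing time (a new reading comes with each control period).
- arm.grab_frame(name): name is "side" or "top" or "wrist"; returns the picture (384x512x3 uint8, red, green, blue); there is no depth.
- arm.get_calibration(name): a dict with "fx", "fy", "cx", "cy" (pixels), "k1" (the pictures are not rectified: a ray, as slopes to the right and down, at radius r is drawn at 1 + k1 r^2 times it, then the intrinsics apply), "cam_to_world" (4x4, takes a point from camera to world coordinates); the wrist camera has in their place "tool_from_camera" (4x4, takes a point from camera to tool coordinates, whose origin is the TCP and whose axes are the flange's). Camera axes: x right, y down, z forward; pixel columns grow to the right and rows downward; lengths in m; the calibration is good to about 2 mm. A picture is of the moment at which its call begins: read the wrist's pose just before it. get_calibration takes no time and is no camera call.
- arm.job_done(): hands the job in; it is judged then, once.
The state is a dict: "t": time; "q": joint angles; "qd": joint speeds; "joint_efforts": joint torques, N m; "eef_pos": TCP position; "ee_rot": TCP orientation; "force": force on the tool from outside, world axes, zero at the start; "moment": the same for the moment, N m; "width": finger opening in m; "gripper_force": force on a finger pad.
Only numpy, scipy, OpenCV 4.12 (cv2) and the standard library are available. Lean on these libraries where they do the work, as an engineer would, in place of code of your own. Each camera call takes 0.05 s, during which the arm holds its last target. There are 200 camera calls.

## Task

One of the three bolts on the mould-plate clamp bar has worked loose. With the fingers, push each bolt head down firmly, one after another from left to right as the robot sees them, to find the one that sinks and stays down; then take the lug of the hinged cap right behind that bolt, lift the cap to at least 40 degrees open, and finish still holding it there, steadily in the fingers. Leave the other two caps shut and do not shift the loose things standing around.

Things in the scene. Friction and masses are not known exactly. Their poses are not given: they have to be found in the camera images.
- clamp_bar: Grey painted steel mould-plate clamp bar, fixed to the table, 133 mm deep (x) by 300 mm wide (y). Origin at its underside, x away from the robot, y to the robot's left, z up (yaw varies by up to 0.2 rad). Front ledge (local x -78 to -26 mm) has its top at z = 30 mm; the pocket block behind it (local x -26 to +55 mm) at z = 44 mm. In each of three pockets, at local y = +100, 0 and -100 mm, lies a pattern plate under a hinged cap, with a clamp bolt on the ledge in front of it.
- bolt_left: The left clamp bolt: upright steel hex bolt, head 21 mm across and 10 mm high, at local (-48, 100) mm of the bar. Origin at the centre of the top of the head, at first 50 mm above the table. A tight bolt gives at most about 2 mm when pushed down; the loose one sinks 8 mm against about 2 N and then stays down. Which one is loose cannot be seen before it is pushed.
- bolt_middle: The middle clamp bolt: upright steel hex bolt, head 21 mm across and 10 mm high, at local (-48, 0) mm of the bar. Origin at the centre of the top of the head, at first 50 mm above the table. A tight bolt gives at most about 2 mm when pushed down; the loose one sinks 8 mm against about 2 N and then stays down. Which one is loose cannot be seen before it is pushed.
- bolt_right: The right clamp bolt: upright steel hex bolt, head 21 mm across and 10 mm high, at local (-48, -100) mm of the bar. Origin at the centre of the top of the head, at first 50 mm above the table. A tight bolt gives at most about 2 mm when pushed down; the loose one sinks 8 mm against about 2 N and then stays down. Which one is loose cannot be seen before it is pushed.
- cap_left: The left cap: aluminium plate 66 mm deep, 84 mm wide, 6 mm thick, lying shut on its pocket (top face 50 mm above the table), behind the left bolt. Origin on its hinge axis, at the cap's far edge, 47 mm above the table; the axis runs along the bar's y. It opens by its near edge swinging up about that axis, at most 66 degrees; its z axis is upright when shut. Mass about 0.13 kg; it falls shut when let go.
- cap_left_grip (a point): Centre of the left cap's T-shaped lug near its front edge: a dark steel round barrel 14 mm in diameter, 26 mm long along the bar's y, on a 10 x 16 mm stem. Centre 32 mm above the cap's top face, 56 mm in front of and 35 mm above the hinge axis when shut; the barrel can turn between fingers that close on its two ends.
- cap_middle: The middle cap: aluminium plate 66 mm deep, 84 mm wide, 6 mm thick, lying shut on its pocket (top face 50 mm above the table), behind the middle bolt. Origin on its hinge axis, at the cap's far edge, 47 mm above the table; the axis runs along the bar's y. It opens by its near edge swinging up about that axis, at most 66 degrees; its z axis is upright when shut. Mass about 0.13 kg; it falls shut when let go.
- cap_middle_grip (a point): Centre of the middle cap's T-shaped lug near its front edge: a dark steel round barrel 14 mm in diameter, 26 mm long along the bar's y, on a 10 x 16 mm stem. Centre 32 mm above the cap's top face, 56 mm in front of and 35 mm above the hinge axis when shut; the barrel can turn between fingers that close on its two ends.
- cap_right: The right cap: aluminium plate 66 mm deep, 84 mm wide, 6 mm thick, lying shut on its pocket (top face 50 mm above the table), behind the right bolt. Origin on its hinge axis, at the cap's far edge, 47 mm above the table; the axis runs along the bar's y. It opens by its near edge swinging up about that axis, at most 66 degrees; its z axis is upright when shut. Mass about 0.13 kg; it falls shut when let go.
- cap_right_grip (a point): Centre of the right cap's T-shaped lug near its front edge: a dark steel round barrel 14 mm in diameter, 26 mm long along the bar's y, on a 10 x 16 mm stem. Centre 32 mm above the cap's top face, 56 mm in front of and 35 mm above the hinge axis when shut; the barrel can turn between fingers that close on its two ends.
- date_stamp_mid (a point): Bystander: black hand stamp standing on its foot, 36 x 62 mm, 97 mm tall, loose; point half-way up.
- tape_roll_mid (a point): Bystander: roll of packing tape lying flat, 102 mm across, 49 mm tall, loose; point at its centre.
- moon_cake_mid (a point): Bystander: round golden moon cake, 75 mm across, 34 mm tall, loose; point at its centre.

How it is judged:
By the outcome, as a careful person would: the job done as asked, in the order asked, and still so for the second after the job is handed in, while the arm keeps its last pose, push and grip.
It also fails if it takes over 48 s, if anything falls off the work surface, if the arm or the gripper's body presses on something with over 40 N, if the wrist force passes 120 N, or if a joint passes its speed limit or range.

## Working session

There is one attempt and no reset: what is moved stays moved. The work goes in short steps, Python scripts to look and compute and a shell command to move; the robot and the scene stay as the last step left them, time stands still between calls to the robot, and variables do not carry over. Pictures are saved under pics/ and viewed, at most 10 in all, crops included, and the job is handed in when it is done.

```bash
mkdir -p pics
python3 - <<'E'
from station import arm
import cv2,numpy as np
s=arm.get_state();print({k:np.round(s[k],3).tolist() for k in('t','eef_pos','ee_rot','force','width')})
for n in('top','side'):
    cv2.imwrite(f'pics/{n}0.png',arm.grab_frame(n)[:,:,::-1]);c=arm.get_calibration(n);print(n,{k:np.round(v,3).tolist() for k,v in c.items()})
print({k:np.round(v,3).tolist() for k,v in arm.get_calibration('wrist').items()})
E
```

```text
{'t': 0.0, 'eef_pos': [0.162, 0.655, 0.196], 'ee_rot': [3.14, -0.0, -0.243], 'force': [-0.686, -1.032, -0.122], 'width': 0.088}
top {'fx': 436.872, 'fy': 436.872, 'cx': 252.914, 'cy': 190.595, 'k1': -0.085, 'cam_to_world': [[0.013, -0.989, 0.144, 0.252], [-1.0, -0.011, 0.02, -0.014], [-0.019, -0.145, -0.989, 1.584], [0.0, 0.0, 0.0, 1.0]]}
side {'fx': 403.572, 'fy': 403.572, 'cx': 259.352, 'cy': 182.918, 'k1': -0.073, 'cam_to_world': [[0.885, -0.239, 0.4, -0.039], [-0.466, -0.447, 0.763, -0.934], [-0.003, -0.862, -0.507, 0.712], [0.0, 0.0, 0.0, 1.0]]}
{'fx': 272.558, 'fy': 272.558, 'cx': 256.373, 'cy': 191.424, 'k1': -0.044, 'tool_from_camera': [[-0.0, -0.963, -0.27, 0.072], [1.0, -0.0, -0.001, 0.0], [0.001, -0.27, 0.963, -0.189], [0.0, 0.0, 0.0, 1.0]]}
```

View pics/top0.png

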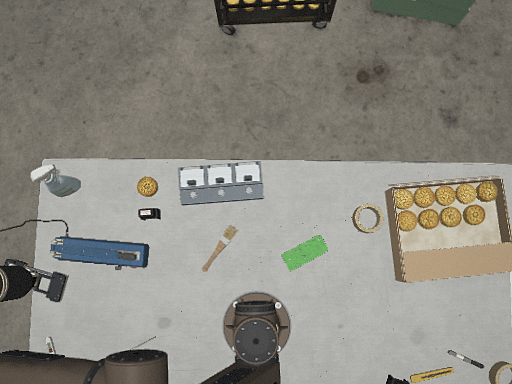

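View pics/side0.png

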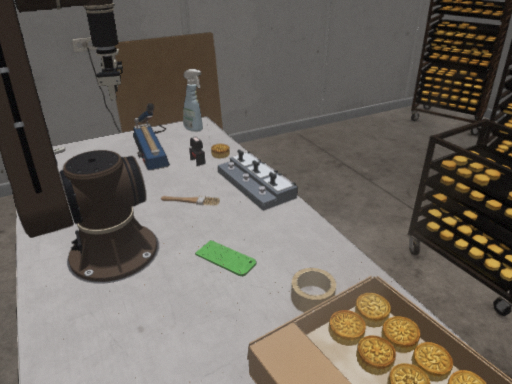

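The top view shows the bar at about cols 180–263, rows 163–204, with the cake at (148,186) and the stamp at (149,213). In the side view the bar is near (256,180). I'll enlarge both.

```bash
cat > h.py <<'E'
import numpy as np,cv2
from station import arm
def ray(n,u,v):
    c=arm.get_calibration(n);x=(u-c['cx'])/c['fx'];y=(v-c['cy'])/c['fy'];a,b=x,y
    for _ in range(20):
        k=1+c['k1']*(a*a+b*b);a,b=x/k,y/k
    if n=='wrist':
        from scipy.spatial.transform import Rotation as R
        s=arm.get_state();T=np.eye(4);T[:3,:3]=R.from_euler('xyz',s['ee_rot']).as_matrix();T[:3,3]=s['eef_pos'];M=T@np.array(c['tool_from_camera'])
    else: M=np.array(c['cam_to_world'])
    return M[:3,3],M[:3,:3]@[a,b,1]
def at(n,u,v,z):
    o,d=ray(n,u,v);return o+d*(z-o[2])/d[2]
E
python3 - <<'E'
import cv2,numpy as np
a=cv2.imread('pics/top0.png')[155:225,135:275];b=cv2.imread('pics/side0.png')[130:215,180:305]
a=cv2.resize(a,(700,350),interpolation=cv2.INTER_CUBIC);b=cv2.resize(b,(350,238),interpolation=cv2.INTER_CUBIC)
o=np.zeros((590,700,3),np.uint8);o[:350]=a;o[350:588,:350]=b;cv2.imwrite('pics/z0.png',o)
E
```

```text
(no output)
```

View pics/z0.png

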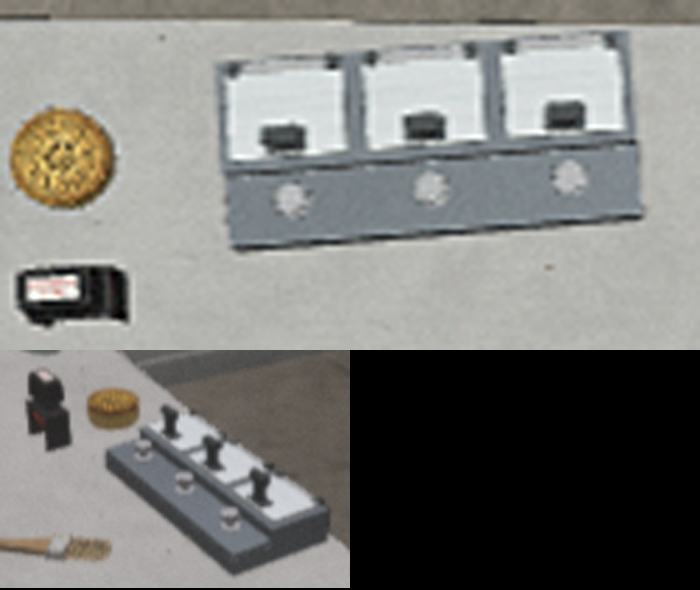

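Run:
```python
from h import *
f=lambda u,v,z:at('top',135-.4+u/5,155-.4+v/5,z)
B=np.array([f(*p,.05) for p in((293,199),(431,188),(569,178))]);L=np.array([f(*p,.087) for p in((284,137),(424,125),(565,114))])
print(B.round(4),L.round(4));d=B[0]-B[2];print(np.linalg.norm(d),np.arctan2(-d[0],d[1]), (L-B).round(4))
d=L[0]-L[2];print(np.linalg.norm(d),np.arctan2(-d[0],d[1]))
print(f(63,158,.034),f(70,290,.097), f(128,290,.05))
```

```text
[[0.4605 0.2298 0.05  ]
 [0.4695 0.1314 0.05  ]
 [0.4777 0.0334 0.05  ]] [[0.4991 0.2317 0.087 ]
 [0.5085 0.1339 0.087 ]
 [0.5173 0.0357 0.087 ]]
0.19716659497045247 0.08733817384408378 [[0.0386 0.0019 0.037 ]
 [0.0391 0.0024 0.037 ]
 [0.0396 0.0023 0.037 ]]
0.19684121070622157 0.09254330981289174
[0.49080224 0.40142646 0.034     ] [0.38904398 0.37521796 0.097     ] [0.39392453 0.34573887 0.05      ]
```

```bash
python3 -m crank '[{"dx":0.022,"dy":-0.031,"dz":0.01,"twist":4,"grip":-1},{"dx":0.044,"dy":-0.062,"dz":0.02,"twist":8,"grip":-1},{"dx":0.066,"dy":-0.093,"dz":0.02,"twist":12,"grip":-1},{"dx":0.09,"dy":-0.127,"dz":0.02,"twist":16,"grip":-1},{"dx":0.114,"dy":-0.161,"dz":0.02,"twist":19.1,"grip":-1}]' 20
python3 -m crank '[{"dx":0.022,"dy":-0.031,"dz":0,"grip":-1},{"dx":0.044,"dy":-0.062,"dz":0,"grip":-1},{"dx":0.066,"dy":-0.093,"dz":0,"grip":-1},{"dx":0.09,"dy":-0.127,"dz":0,"grip":-1},{"dx":0.112,"dy":-0.158,"dz":0,"grip":-1}]' 20
```

```text
t: 0.52
eef_pos: [0.2768, 0.4925, 0.2165]
ee_rot: [3.141, 0.0, 0.095]
force: [0.9, 0.8, 0.5]
width: 0.06
gripper_force: 0.0invalid input at $[0]: expected keys dx, dy, dz, twist, grip
```

```bash
python3 -m crank '[{"dx":0.022,"dy":-0.031,"dz":0,"twist":0,"grip":-1},{"dx":0.044,"dy":-0.062,"dz":0,"twist":0,"grip":-1},{"dx":0.066,"dy":-0.093,"dz":0,"twist":0,"grip":-1},{"dx":0.09,"dy":-0.127,"dz":0,"twist":0,"grip":-1},{"dx":0.112,"dy":-0.158,"dz":0,"twist":0,"grip":-1}]' 20
python3 -m crank '[{"dx":0.022,"dy":-0.031,"dz":0,"twist":0,"grip":-1},{"dx":0.044,"dy":-0.062,"dz":0,"twist":0,"grip":-1},{"dx":0.066,"dy":-0.095,"dz":-0.02,"twist":0,"grip":-1},{"dx":0.0715,"dy":-0.104,"dz":-0.05,"twist":0,"grip":-1},{"dx":0.0715,"dy":-0.104,"dz":-0.08,"twist":0,"grip":-1}]' 20
python3 - <<'E'
from h import *
s=arm.get_state();print(s['t'],s['eef_pos'],s['ee_rot'],s['width'],s['force'])
cv2.imwrite('pics/w1.png',arm.grab_frame('wrist')[:,:,::-1])
E
```

```text
t: 0.93
eef_pos: [0.3888, 0.3341, 0.2167]
ee_rot: [3.141, 0.0, 0.091]
force: [0.3, 1.0, -1.2]
width: 0.0263
gripper_force: 0.0
t: 1.35
eef_pos: [0.4612, 0.2298, 0.1363]
ee_rot: [-3.14, -0.001, 0.087]
force: [-0.1, 1.7, -0.5]
width: 0.0004
gripper_force: 0.0
1.35 [0.46116372 0.22978081 0.1362795 ] [-3.14039120e+00 -1.29315606e-03  8.70434488e-02] 0.00041584774378203087 [-0.13457064  1.70248031 -0.4541697 ]
```

View pics/w1.png

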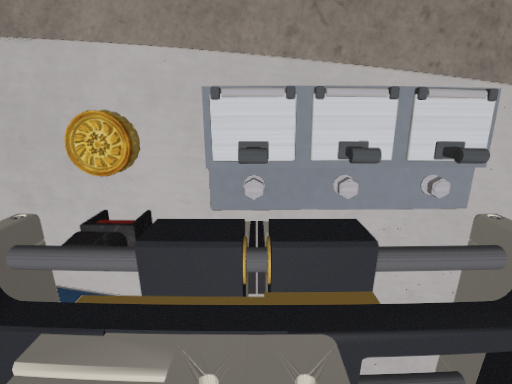

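The wrist view shows the bolt heads at about (254,187), (348,187) and (441,187). The lug barrels are at (253,156), (365,156) and (472,155). The bar sits square to the image.

Run:
```python
from h import *
for u,v in((254,187),(348,187),(441,187)):print(at('wrist',u,v,.05).round(4))
for u,v in((253,156),(365,156),(472,155)):print(at('wrist',u,v,.082).round(4))
```

```text
[0.4584 0.2307 0.05  ]
[0.4666 0.1348 0.05  ]
[0.475  0.0366 0.05  ]
[0.4947 0.2344 0.082 ]
[0.5033 0.1367 0.082 ]
[0.5133 0.0393 0.082 ]
```

```bash
python3 -m crank '[{"dx":-0.0015,"dy":0,"dz":-0.03,"twist":0,"grip":-1},{"dx":-0.0015,"dy":0,"dz":-0.06,"twist":0,"grip":-1},{"dx":-0.0015,"dy":0,"dz":-0.078,"twist":0,"grip":-1},{"dx":-0.0015,"dy":0,"dz":-0.082,"twist":0,"grip":-1},{"dx":-0.0015,"dy":0,"dz":-0.084,"twist":0,"grip":-1}]' 20
python3 -m crank '[{"dx":0,"dy":0,"dz":-0.001,"twist":0,"grip":-1},{"dx":0,"dy":0,"dz":-0.002,"twist":0,"grip":-1},{"dx":0,"dy":0,"dz":-0.003,"twist":0,"grip":-1},{"dx":0,"dy":0,"dz":-0.004,"twist":0,"grip":-1},{"dx":0,"dy":0,"dz":-0.005,"twist":0,"grip":-1}]' 20
```

```text
t: 1.82
eef_pos: [0.4579, 0.2321, 0.0524]
ee_rot: [3.14, 0.001, 0.091]
force: [0.3, 0.0, 0.6]
width: 0.0005
gripper_force: 0.0
t: 2.23
eef_pos: [0.4586, 0.2325, 0.0484]
ee_rot: [-3.141, -0.001, 0.091]
force: [-0.5, 0.4, -0.1]
width: 0.0003
gripper_force: 0.0
```

```bash
python3 -m crank '[{"dx":0,"dy":0,"dz":-0.001,"twist":0,"grip":-1},{"dx":0,"dy":0,"dz":-0.002,"twist":0,"grip":-1},{"dx":0,"dy":0,"dz":-0.003,"twist":0,"grip":-1},{"dx":0,"dy":0,"dz":-0.003,"twist":0,"grip":-1},{"dx":0,"dy":0,"dz":-0.003,"twist":0,"grip":-1}]' 20
```

```text
t: 2.65
eef_pos: [0.4583, 0.2321, 0.0447]
ee_rot: [3.141, 0.0, 0.091]
force: [-0.2, 0.3, 0.0]
width: 0.0003
gripper_force: 0.0
```

```bash
python3 -m crank '[{"dx":0,"dy":0,"dz":-0.001,"twist":0,"grip":-1},{"dx":0,"dy":0,"dz":-0.002,"twist":0,"grip":-1},{"dx":0,"dy":0,"dz":-0.003,"twist":0,"grip":-1},{"dx":0,"dy":0,"dz":-0.003,"twist":0,"grip":-1},{"dx":0,"dy":0,"dz":-0.003,"twist":0,"grip":-1}]' 20
python3 - <<'E'
from h import *
print(arm.get_state()['force'])
w=arm.grab_frame('wrist')[:,:,::-1][80:290,120:390];s=arm.grab_frame('side')[:,:,::-1][110:220,170:310]
o=np.zeros((600,800,3),np.uint8);o[:311,:400]=cv2.resize(w,(400,311));o[:314,400:]=cv2.resize(s,(400,314),interpolation=2);cv2.imwrite('pics/w2.png',o[:320])
E
```

```text
t: 3.07
eef_pos: [0.4582, 0.2321, 0.0417]
ee_rot: [3.141, 0.0, 0.091]
force: [0.1, 0.3, 0.2]
width: 0.0003
gripper_force: 0.0
[0.09311608 0.32980152 0.16455867]
```

View pics/w2.png

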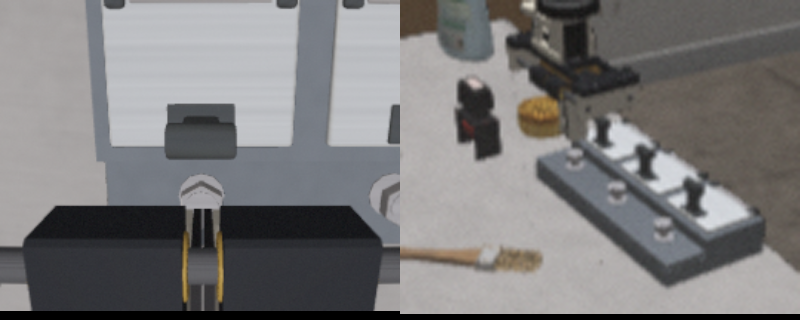

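Run:
```python
from h import *
from scipy.spatial.transform import Rotation as R
def proj(n,p):
    c=arm.get_calibration(n)
    if n=='wrist':
        s=arm.get_state();T=np.eye(4);T[:3,:3]=R.from_euler('xyz',s['ee_rot']).as_matrix();T[:3,3]=s['eef_pos'];M=T@np.array(c['tool_from_camera'])
    else: M=np.array(c['cam_to_world'])
    q=M[:3,:3].T@(np.array(p)-M[:3,3]);x,y=q[:2]/q[2];k=1+c['k1']*(x*x+y*y)
    return round(c['fx']*k*x+c['cx'],1),round(c['fy']*k*y+c['cy'],1)
s=arm.get_state();t=s['eef_pos']
for n in('side','wrist'):print(n,proj(n,t),proj(n,t+[0,0,.02]),'bolt',proj(n,(.4595,.230,.05)))
a=arm.grab_frame('side')[:,:,::-1][110:210,190:290];b=arm.grab_frame('wrist')[:,:,::-1][170:270,200:310]
o=np.zeros((400,800,3),np.uint8);o[:,:400]=cv2.resize(a,(400,400),interpolation=2);o[:364,400:]=cv2.resize(b,(400,364),interpolation=2);cv2.imwrite('pics/w3.png',o)
```

```text
side (np.float64(230.5), np.float64(165.1)) (np.float64(230.3), np.float64(160.0)) bolt (np.float64(231.0), np.float64(163.2))
wrist (np.float64(256.5), np.float64(216.9)) (np.float64(256.5), np.float64(227.6)) bolt (np.float64(259.7), np.float64(219.7))
```

View pics/w3.png

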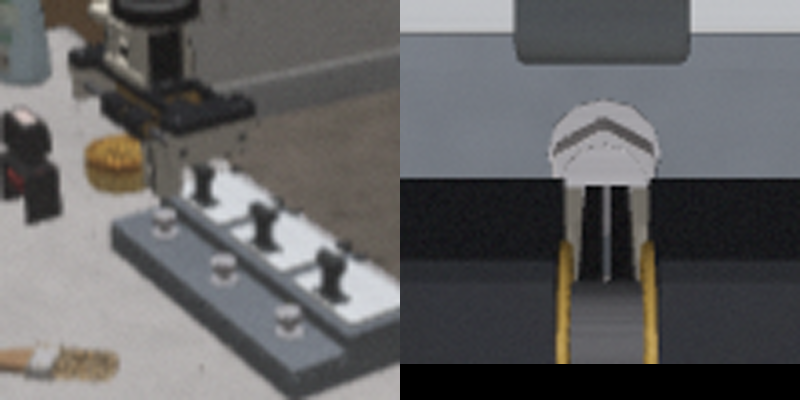

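The fingertips are right on the left bolt head, at about (231,160) in the side view, and it has followed them about 8 mm down. I'll confirm it has bottomed out.

```bash
python3 -m crank '[{"dx":0,"dy":0,"dz":-0.001,"twist":0,"grip":-1},{"dx":0,"dy":0,"dz":-0.002,"twist":0,"grip":-1},{"dx":0,"dy":0,"dz":-0.003,"twist":0,"grip":-1},{"dx":0,"dy":0,"dz":-0.003,"twist":0,"grip":-1},{"dx":0,"dy":0,"dz":-0.003,"twist":0,"grip":-1}]' 20
```

```text
t: 3.68
eef_pos: [0.4583, 0.2321, 0.0387]
ee_rot: [3.141, 0.0, 0.091]
force: [0.6, -1.4, -0.4]
width: 0.0008
gripper_force: 0.0
```

```bash
python3 -m crank '[{"dx":0,"dy":0,"dz":-0.001,"twist":0,"grip":-1},{"dx":0,"dy":0,"dz":-0.002,"twist":0,"grip":-1},{"dx":0,"dy":0,"dz":-0.003,"twist":0,"grip":-1},{"dx":0,"dy":0,"dz":-0.003,"twist":0,"grip":-1},{"dx":0,"dy":0,"dz":-0.003,"twist":0,"grip":-1}]' 20
python3 - <<'E'
from h import *
a=arm.grab_frame('side')[:,:,::-1][130:190,200:260];b=arm.grab_frame('wrist')[:,:,::-1][170:270,200:310]
o=np.zeros((400,800,3),np.uint8);o[:,:400]=cv2.resize(a,(400,400),interpolation=2);o[:364,400:]=cv2.resize(b,(400,364),interpolation=2);cv2.imwrite('pics/w4.png',o)
E
```

```text
t: 4.1
eef_pos: [0.4583, 0.2321, 0.0357]
ee_rot: [3.141, 0.0, 0.091]
force: [0.5, 0.2, 0.3]
width: 0.0006
gripper_force: 0.0
```

View pics/w4.png

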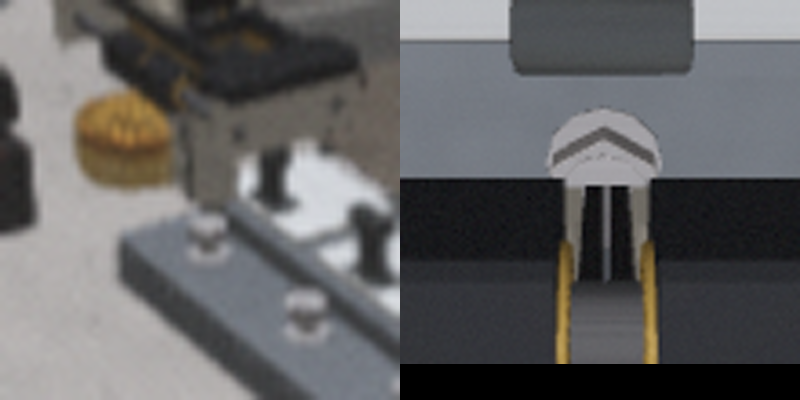

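```bash
python3 -m crank '[{"dx":0,"dy":0,"dz":-0.001,"twist":0,"grip":-1},{"dx":0,"dy":0,"dz":-0.002,"twist":0,"grip":-1},{"dx":0,"dy":0,"dz":-0.002,"twist":0,"grip":-1},{"dx":0,"dy":0,"dz":-0.002,"twist":0,"grip":-1},{"dx":0,"dy":0,"dz":-0.002,"twist":0,"grip":-1}]' 20
```

```text
t: 4.62
eef_pos: [0.4583, 0.2322, 0.0338]
ee_rot: [3.142, 0.0, 0.091]
force: [-0.1, -0.1, 0.3]
width: 0.0005
gripper_force: 0.0
```

```bash
python3 -m crank '[{"dx":0,"dy":0,"dz":-0.0005,"twist":0,"grip":-1},{"dx":0,"dy":0,"dz":-0.001,"twist":0,"grip":-1},{"dx":0,"dy":0,"dz":-0.0015,"twist":0,"grip":-1},{"dx":0,"dy":0,"dz":-0.002,"twist":0,"grip":-1},{"dx":0,"dy":0,"dz":-0.002,"twist":0,"grip":-1}]' 20
```

```text
t: 5.03
eef_pos: [0.4582, 0.2321, 0.0316]
ee_rot: [3.141, 0.0, 0.091]
force: [-0.7, -0.5, 1.0]
width: -0.0
gripper_force: 0.0
```

Run:
```python
from h import *
b=arm.grab_frame('wrist')[:,:,::-1][180:240,220:420]
a=arm.grab_frame('side')[:,:,::-1][145:185,210:263]
o=np.zeros((600,800,3),np.uint8);o[:240]=cv2.resize(b,(800,240),interpolation=2);o[240:,:477]=cv2.resize(a,(477,360),interpolation=2);cv2.imwrite('pics/w5.png',o)
```

```text
(no output)
```

View pics/w5.png

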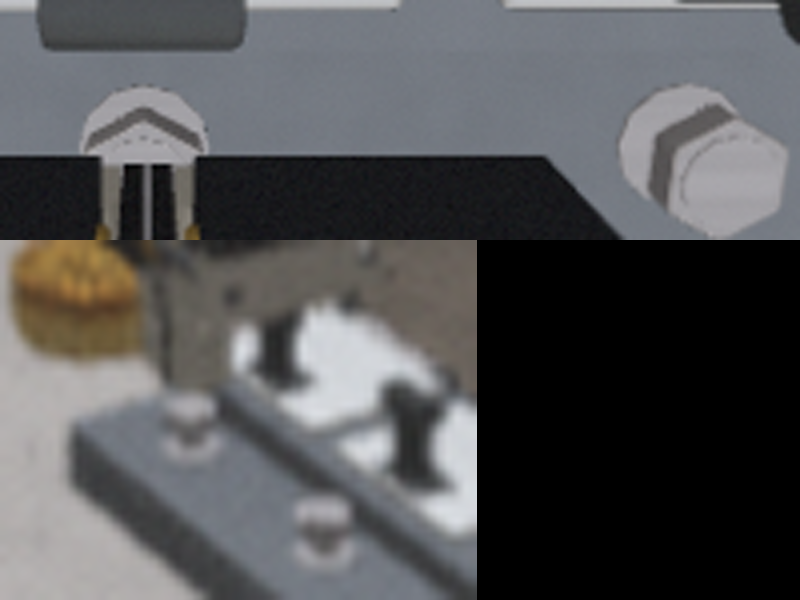

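The left bolt isn't sunk: the wrist picture shows its head at the same height as the middle one. The fingertips are only just reaching it, so they end higher than the reported TCP while closed. I'll keep going down gently.

```bash
python3 -m crank '[{"dx":0,"dy":0,"dz":-0.0005,"twist":0,"grip":-1},{"dx":0,"dy":0,"dz":-0.001,"twist":0,"grip":-1},{"dx":0,"dy":0,"dz":-0.0015,"twist":0,"grip":-1},{"dx":0,"dy":0,"dz":-0.002,"twist":0,"grip":-1},{"dx":0,"dy":0,"dz":-0.002,"twist":0,"grip":-1}]' 20
```

```text
t: 5.55
eef_pos: [0.4583, 0.2321, 0.0296]
ee_rot: [3.141, 0.0, 0.091]
force: [0.5, 0.7, 0.2]
width: 0.0004
gripper_force: 0.0
```

```bash
python3 -m crank '[{"dx":0,"dy":0,"dz":-0.0005,"twist":0,"grip":-1},{"dx":0,"dy":0,"dz":-0.001,"twist":0,"grip":-1},{"dx":0,"dy":0,"dz":-0.0015,"twist":0,"grip":-1},{"dx":0,"dy":0,"dz":-0.002,"twist":0,"grip":-1},{"dx":0,"dy":0,"dz":-0.002,"twist":0,"grip":-1}]' 20
```

```text
t: 5.97
eef_pos: [0.4582, 0.2321, 0.0276]
ee_rot: [3.141, 0.0, 0.091]
force: [-0.5, -0.6, -0.4]
width: 0.0005
gripper_force: 0.0
```

```bash
python3 - <<'E'
from h import *
a=arm.grab_frame('side');o=cv2.imread('pics/side0.png')[:,:,::-1]
for v in range(146,172):print(v,a[v,226:238].mean(1).astype(int),o[v,226:238].mean(1).astype(int))
E
python3 - <<'E'
from h import *
b=arm.grab_frame('wrist')[:,:,::-1][180:240,220:420]
a=arm.grab_frame('side')[:,:,::-1][125:185,210:270]
o=np.zeros((600,800,3),np.uint8);o[:180,:600]=cv2.resize(b,(600,180),interpolation=2);o[180:,:420]=cv2.resize(a,(420,420),interpolation=2);cv2.imwrite('pics/w6.png',o)
E
```

```text
146 [62 66 72 69 54 43 43 37 37 34 37 39] [110 111 124 150 164 169 167 169 167 170 167 170]
147 [57 57 60 65 63 60 65 47 42 41 49 57] [107 109 105 126 164 167 169 167 166 166 168 169]
148 [50 60 59 59 62 72 84 77 71 74 79 86] [103  97  99 125 163 166 169 167 167 167 169 167]
149 [70 70 72 77 70 70 90 91 94 93 93 95] [ 95  78  81 124 164 170 172 171 171 170 167 159]
150 [88 74 78 91 84 77 89 93 95 92 87 94] [ 79  65  69 111 166 170 169 173 168 171 166 130]
151 [89 68 78 93 92 87 92 96 93 77 73 93] [ 64  65  75 108 167 173 171 171 171 170 162 110]
152 [89 72 72 94 92 90 95 95 90 63 74 93] [ 78  79  82 114 167 171 170 170 171 170 164 135]
153 [90 78 70 93 92 89 93 95 90 81 87 96] [ 85  88  88 118 165 166 170 169 170 169 170 159]
154 [ 89  77  69  90  96  95  95  98  97  94 102 101] [ 87  88  98 134 168 170 167 169 168 170 173 166]
155 [ 93  93  67  89  99  97 106  98  97 107 139 150] [ 83  95 122 158 169 171 169 170 170 165 185 189]
156 [ 97 105  62  84  95  97 102  96  96 124 186 191] [ 94 119 152 165 168 162 163 181 192 192 202 200]
157 [ 97  95  61  88  95  94  94  90  96 131 205 199
[... 807 characters left out ...]
1  96  96  87  76  64  66] [117 113  95  96 109 111  95  91  87  73  66  63]
166 [117 120 112 111  90  89 100 126 118 102  83  66] [115 114 114 111  90  88 103 123 114 100  83  64]
167 [119 124 144 144 101  95 120 158 139 116 108  95] [116 122 144 140  96  94 117 151 135 116 106  91]
168 [121 126 142 154 142 142 146 150 127 118 118 113] [116 122 138 151 140 135 143 147 128 117 119 113]
169 [122 121 125 135 137 137 136 128 117 119 116 119] [116 118 123 130 136 132 131 124 114 114 115 116]
170 [118 117 119 119 115 116 119 115 116 119 121 119] [117 116 116 113 111 111 112 117 114 114 117 117]
171 [116 121 121 120 117 120 119 116 119 122 119 120] [115 117 118 116 118 117 117 117 115 115 114 117]
```

View pics/w6.png

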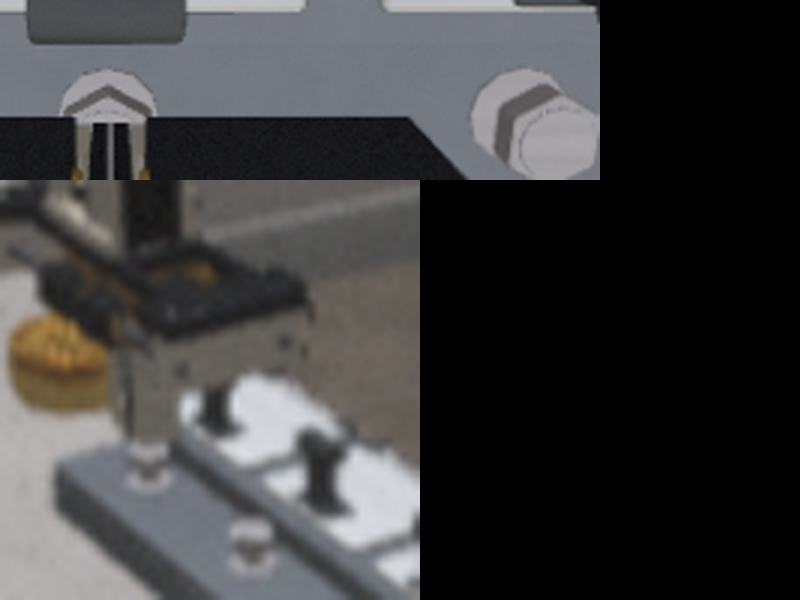

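The bolt is unchanged (side rows 163–169), and the closed tips still end just above it, at about v=162. The gripper bracket hangs close over the lug. I'll back off toward the robot so the body clears the lug, then carry on down.

```bash
python3 -m crank '[{"dx":-0.004,"dy":0,"dz":0.002,"twist":0,"grip":-1},{"dx":-0.009,"dy":0,"dz":0.002,"twist":0,"grip":-1},{"dx":-0.010,"dy":0,"dz":0.001,"twist":0,"grip":-1},{"dx":-0.010,"dy":0,"dz":0,"twist":0,"grip":-1},{"dx":-0.010,"dy":0,"dz":-0.001,"twist":0,"grip":-1}]' 20
python3 -m crank '[{"dx":0,"dy":0,"dz":-0.0005,"twist":0,"grip":-1},{"dx":0,"dy":0,"dz":-0.001,"twist":0,"grip":-1},{"dx":0,"dy":0,"dz":-0.0015,"twist":0,"grip":-1},{"dx":0,"dy":0,"dz":-0.002,"twist":0,"grip":-1},{"dx":0,"dy":0,"dz":-0.002,"twist":0,"grip":-1}]' 20
```

```text
t: 6.53
eef_pos: [0.4482, 0.2323, 0.0268]
ee_rot: [-3.141, -0.0, 0.091]
force: [0.3, 0.5, -0.3]
width: 0.0006
gripper_force: 0.0
t: 6.95
eef_pos: [0.4483, 0.2321, 0.0246]
ee_rot: [3.141, 0.0, 0.091]
force: [0.9, 1.2, -0.5]
width: 0.0003
gripper_force: 0.0
```

```bash
python3 -m crank '[{"dx":0,"dy":0,"dz":-0.0005,"twist":0,"grip":-1},{"dx":0,"dy":0,"dz":-0.001,"twist":0,"grip":-1},{"dx":0,"dy":0,"dz":-0.0015,"twist":0,"grip":-1},{"dx":0,"dy":0,"dz":-0.002,"twist":0,"grip":-1},{"dx":0,"dy":0,"dz":-0.002,"twist":0,"grip":-1}]' 20
python3 - <<'E'
from h import *
a=arm.grab_frame('side')
for v in range(152,171):print(v,a[v,220:238].mean(1).astype(int))
E
```

```text
t: 7.37
eef_pos: [0.4482, 0.2321, 0.0226]
ee_rot: [3.141, 0.0, 0.091]
force: [-0.9, 0.8, -0.1]
width: 0.0003
gripper_force: 0.0
152 [64 59 69 90 83 67 87 81 84 96 96 94 97 96 92 95 98 95]
153 [66 73 78 93 85 63 89 91 96 94 97 96 85 82 89 95 92 95]
154 [ 79  79  86  92  89  61  88  93  92  95 100  93  75  78  97  95  96  93]
155 [ 83  84  89  93  87  65  89  94  93  93  99  95  88  92  99  97  97 101]
156 [ 88  84  88  94  97  67  88  93  96  93  99  97  96  97 103 113 125 136]
157 [ 90  90  95  97 107  68  78  92  96 100 102  96  98 105 136 173 185 180]
158 [127 140 137 117 100  63  68  93  94 105  94  94  99 110 136 184 202 166]
159 [165 174 165 133  96  64  74  92  90  94  92  93  97 105 118 144 166 143]
160 [175 179 170 135  96  69  84  94  94  94  93  94  96 101 114 118 126 137]
161 [180 177 174 155 107  71  85  95  95  94  94  95  94  89  98 108 117 124]
162 [181 177 176 167 119  74  80  92  96  96  97  97  98  94  76  89 103 117]
163 [170 161 155 144 121  85  77  92  98  97  95  99 117 132  69  66  83 101]
164 [151 136 133 123 117 108  98  99  91  93 104 116 113 121  72  62  64  80]
165 [123 120 120 120 120 119 118 109  97  90  95 105  94  93  93  75  62  62]
166 [118 121 120 121 119 120 121 120 114 111  88  88 104 128 116 101  84  64]
167 [102 119 119 121 120 118 120 125 143 145 104  97 121 156 140 116 109  92]
168 [ 77  99 113 120 118 119 121 124 143 157 141 139 144 149 133 121 117 114]
169 [ 67  73  94 112 119 120 121 122 125 134 135 137 139 129 113 120 119 118]
170 [ 63  68  66  85 107 118 121 119 119 116 116 116 119 119 122 121 118 118]
```

```bash
cat >> h.py <<'E'
def proj(n,p):
    c=arm.get_calibration(n);M=np.array(c['cam_to_world']);q=M[:3,:3].T@(np.array(p)-M[:3,3]);x,y=q[:2]/q[2];k=1+c['k1']*(x*x+y*y)
    return np.round([c['fx']*k*x+c['cx'],c['fy']*k*y+c['cy']],1)
E
python3 - <<'E'
from h import *
for z in(.0226,.04,.05,.06):
  print(z,[proj('side',(.448+a,.232+b,z)) for a,b in((-.0095,-.007),(-.0095,.007),(.0095,-.007))])
print(proj('side',(.162,.655,.196)),proj('side',(.162,.655,.226)))
o=cv2.imread('pics/side0.png').mean(2).astype(int)
for v in range(66,92):print(v,o[v,94:124])
E
```

```text
0.0226 [array([226.5, 171.9]), array([224.9, 170.2]), array([231.4, 170.7])]
0.04 [array([226.3, 167.6]), array([224.7, 165.9]), array([231.2, 166.4])]
0.05 [array([226.1, 165.1]), array([224.5, 163.4]), array([231.1, 163.9])]
0.06 [array([226. , 162.5]), array([224.4, 160.9]), array([231. , 161.3])]
[115.3 102.3] [114.   94.9]
66 [88 90 94 95 97 92 85 72 84 78 49 20 17 16 20 14 17 16 26 56 84 87 68 47
 71 71 69 64 47 58]
67 [76 92 92 91 92 92 90 95 96 83 59 26 22 18 22 17 18 21 24 49 76 77 50 37
 49 47 46 43 32 57]
68 [54 90 95 92 92 95 91 87 76 74 55 33 32 38 40 38 30 27 27 37 54 52 33 32
 35 37 32 31 40 56]
69 [49 89 94 92 92 91 93 81 50 45 39 26 28 35 34 31 27 25 23 25 35 36 26 40
 44 49 35 30 46 54]
70 [45 79 92 91 95 94 91 77 40 32 27 24 19 18 25 21 22 24 23 30 39 33 30 44
 57 67 54 26 38 57]
71 [53 65 91 94 91 89 90 73 38 27 28 27 28 32 32 31 29 33 34 35 36 33 34 43
 55 66 53 31 36 57]
72 [67 56 85 90 82 65 60 54 38 35 32 39 38 35 38 32 39 41 35 37 37 41 38 38
 39 50 51 28 32 59]
73 [81 47 73 67 59 43 38 38 31 33 38 39 33 40 37 35 37 35 30 30 31 33 33 31
 28 31 28 34 56 59]
74
[... 1025 characters left out ...]
78 74 66
 68 63 56 59 59 59]
85 [94 97 92 91 88 88 86 83 81 79 73 71 86 87 89 88 89 86 87 84 53 36 42 66
 62 60 59 61 64 61]
86 [96 92 96 93 80 56 73 93 92 90 92 92 90 72 79 88 88 88 86 86 52 27 41 75
 62 62 57 60 62 60]
87 [95 94 90 94 90 70 61 83 92 94 96 95 94 91 89 88 88 91 86 84 61 32 34 52
 62 58 61 61 63 61]
88 [93 94 94 95 93 76 51 73 91 95 94 95 94 93 90 88 89 89 91 86 66 33 32 51
 60 62 61 61 63 61]
89 [91 94 95 94 93 90 77 62 83 94 93 92 94 91 84 88 88 88 87 85 73 40 31 45
 57 59 62 61 59 59]
90 [92 95 92 94 97 95 90 66 78 91 92 95 91 91 75 84 88 87 89 84 77 48 30 39
 62 61 65 62 59 60]
91 [93 90 92 93 91 95 92 77 67 84 94 91 91 94 91 89 89 87 89 87 82 50 44 47
 62 58 64 59 63 64]
```

```bash
python3 -m crank '[{"dx":0,"dy":0,"dz":-0.0005,"twist":0,"grip":-1},{"dx":0,"dy":0,"dz":-0.001,"twist":0,"grip":-1},{"dx":0,"dy":0,"dz":-0.0015,"twist":0,"grip":-1},{"dx":0,"dy":0,"dz":-0.002,"twist":0,"grip":-1},{"dx":0,"dy":0,"dz":-0.002,"twist":0,"grip":-1}]' 20
python3 - <<'E'
import cv2
o=cv2.imread('pics/side0.png').mean(2).astype(int)
for v in range(92,110,2):print(v,o[v,94:124])
E
```

```text
t: 7.83
eef_pos: [0.4482, 0.2321, 0.0206]
ee_rot: [3.141, 0.0, 0.091]
force: [-0.1, 0.2, -0.3]
width: 0.0007
gripper_force: 0.0
92 [93 92 96 95 95 95 92 90 67 76 92 95 93 95 93 87 88 85 87 89 83 54 59 60
 62 61 63 63 62 60]
94 [93 95 93 93 95 93 95 91 73 61 84 96 96 91 90 68 86 88 87 90 85 81 65 60
 62 61 59 61 62 62]
96 [95 96 93 92 90 95 90 94 91 62 61 86 94 93 93 91 89 91 93 90 90 79 52 59
 58 61 64 65 63 59]
98 [93 95 96 93 91 91 91 94 90 68 53 86 93 92 94 92 83 88 93 92 89 83 63 61
 62 60 61 61 59 64]
100 [92 94 92 90 93 92 93 92 94 89 54 77 94 94 95 93 90 75 77 88 93 84 66 60
 63 58 58 58 60 58]
102 [97 94 92 95 92 96 95 92 97 90 64 64 92 95 95 96 94 92 94 94 91 89 76 63
 62 57 62 61 59 61]
104 [93 92 91 94 96 94 95 94 93 94 87 58 77 91 92 95 94 90 92 90 94 92 81 61
 63 62 59 62 61 63]
106 [93 97 94 93 95 94 93 93 93 94 91 71 49 79 89 91 94 90 93 94 92 94 85 72
 64 62 61 59 61 61]
108 [96 96 97 96 94 94 94 91 91 92 94 90 74 57 77 90 90 90 89 89 94 92 87 79
 64 64 61 61 61 60]
```

```bash
python3 -m crank '[{"dx":0,"dy":0,"dz":-0.0005,"twist":0,"grip":-1},{"dx":0,"dy":0,"dz":-0.001,"twist":0,"grip":-1},{"dx":0,"dy":0,"dz":-0.0015,"twist":0,"grip":-1},{"dx":0,"dy":0,"dz":-0.002,"twist":0,"grip":-1},{"dx":0,"dy":0,"dz":-0.002,"twist":0,"grip":-1}]' 20
```

```text
t: 8.25
eef_pos: [0.4484, 0.2322, 0.0197]
ee_rot: [3.142, -0.0, 0.091]
force: [-4.6, -1.1, 12.1]
width: 0.0003
gripper_force: 6.0
```

```bash
python3 -c "
from h import *
s=arm.get_state();print(s['force'],s['moment'])"
python3 -m crank '[{"dx":0,"dy":0,"dz":-0.0005,"twist":0,"grip":-1},{"dx":0,"dy":0,"dz":-0.0005,"twist":0,"grip":-1},{"dx":0,"dy":0,"dz":-0.001,"twist":0,"grip":-1},{"dx":0,"dy":0,"dz":-0.001,"twist":0,"grip":-1},{"dx":0,"dy":0,"dz":-0.001,"twist":0,"grip":-1}]' 20
python3 - <<'E'
from h import *
s=arm.get_state();print(s['force'],s['moment'])
a=arm.grab_frame('side')
for v in range(156,171):print(v,a[v,220:240].mean(1).astype(int))
E
```

```text
[-4.60075424 -1.12031061 12.09398298] [-0.58552979  1.49070485  0.04082197]
t: 8.67
eef_pos: [0.4484, 0.2322, 0.0194]
ee_rot: [-3.141, -0.001, 0.091]
force: [-7.1, -4.0, 21.9]
width: 0.0006
gripper_force: 10.4
[-7.11257687 -3.98211236 21.85680582] [-0.92573259  2.66040779 -0.04523784]
156 [ 86  84  89 107  89  63  92  94  93  97  95  99  90  97 102  98 101 101
  97  86]
157 [ 90  89  89  98  93  63  89  92  94  98  97  97  96  98  98 110 138 133
 121  71]
158 [128 141 135 118 106  76  78  91  94  96  94  96  97 102 111 144 175 137
 105  55]
159 [166 177 166 137 104  75  67  90  94  94  97  95  95 103 120 138 166 140
  87  56]
160 [177 176 169 137  95  69  71  92  91  94  92  95  95 101 116 116 126 140
 141  89]
161 [177 178 171 134  94  68  79  96  93  92  95  96  93  90 100 109 115 124
 144 129]
162 [177 177 171 149 100  70  80  93  91  93  95  95  95  90  76  89 106 115
 117 129]
163 [174 161 155 141 107  81  79  89  93  96  99  96  99  96  63  64  78 103
 113 117]
164 [148 137 134 123 118 101  86  95 100  97 100 108  92  88  67  61  64  79
  97 110]
165 [124 123 122 122 121 113 105 102  99  92  92  96  88  87  89  77  65  64
  74  86]
166 [119 119 119 121 119 119 117 114 110 107  88  95  96 109 119 101  86  68
  63  64]
167 [101 120 121 121 120 117 120 123 139 141 105  99 118 144 137 120 108  97
  71  62]
168 [ 73  97 115 116 121 119 117 124 140 156 142 142 150 150 131 116 118 113
 102  76]
169 [ 67  77  91 113 119 119 119 120 122 134 138 136 135 129 117 119 119 119
 114  98]
170 [ 66  65  68  87 106 117 121 118 119 114 119 115 118 121 120 119 115 118
 119 114]
```

Contact at last: 22 N upward, carried by the fingers (pad force 10 N), and the head gave about 1 mm. The left bolt is tight, and contact is at a reported z of about 0.0203. Now the middle bolt.

```bash
python3 -m crank '[{"dx":0,"dy":0,"dz":0.03,"twist":0,"grip":-1},{"dx":0.003,"dy":-0.035,"dz":0.04,"twist":0,"grip":-1},{"dx":0.006,"dy":-0.07,"dz":0.04,"twist":0,"grip":-1},{"dx":0.0088,"dy":-0.098,"dz":0.03,"twist":0,"grip":-1},{"dx":0.0088,"dy":-0.0985,"dz":0.006,"twist":0,"grip":-1}]' 20
python3 -m crank '[{"dx":0,"dy":0,"dz":-0.001,"twist":0,"grip":-1},{"dx":0,"dy":0,"dz":-0.002,"twist":0,"grip":-1},{"dx":0,"dy":0,"dz":-0.003,"twist":0,"grip":-1},{"dx":0,"dy":0,"dz":-0.004,"twist":0,"grip":-1},{"dx":0,"dy":0,"dz":-0.005,"twist":0,"grip":-1}]' 20
```

```text
t: 9.13
eef_pos: [0.4583, 0.1316, 0.026]
ee_rot: [-3.139, -0.004, 0.089]
force: [-0.4, 0.8, 0.1]
width: 0.0003
gripper_force: 0.0
t: 9.55
eef_pos: [0.4577, 0.1348, 0.0194]
ee_rot: [-3.141, -0.001, 0.092]
force: [-0.1, 0.2, 2.3]
width: 0.0005
gripper_force: 0.9
```

```bash
python3 -m crank '[{"dx":0,"dy":0,"dz":-0.0005,"twist":0,"grip":-1},{"dx":0,"dy":0,"dz":-0.001,"twist":0,"grip":-1},{"dx":0,"dy":0,"dz":-0.0015,"twist":0,"grip":-1},{"dx":0,"dy":0,"dz":-0.002,"twist":0,"grip":-1},{"dx":0,"dy":0,"dz":-0.002,"twist":0,"grip":-1}]' 20
```

```text
t: 9.97
eef_pos: [0.4574, 0.134, 0.0169]
ee_rot: [-3.141, -0.001, 0.091]
force: [0.6, 1.1, 1.0]
width: 0.0005
gripper_force: 0.9
```

```bash
python3 -m crank '[{"dx":0,"dy":0,"dz":-0.001,"twist":0,"grip":-1},{"dx":0,"dy":0,"dz":-0.002,"twist":0,"grip":-1},{"dx":0,"dy":0,"dz":-0.003,"twist":0,"grip":-1},{"dx":0,"dy":0,"dz":-0.004,"twist":0,"grip":-1},{"dx":0,"dy":0,"dz":-0.004,"twist":0,"grip":-1}]' 20
python3 -m crank '[{"dx":0,"dy":0,"dz":-0.0005,"twist":0,"grip":-1},{"dx":0,"dy":0,"dz":-0.001,"twist":0,"grip":-1},{"dx":0,"dy":0,"dz":-0.0015,"twist":0,"grip":-1},{"dx":0,"dy":0,"dz":-0.002,"twist":0,"grip":-1},{"dx":0,"dy":0,"dz":-0.002,"twist":0,"grip":-1}]' 20
```

```text
t: 10.38
eef_pos: [0.457, 0.1335, 0.0125]
ee_rot: [3.141, 0.0, 0.09]
force: [-0.1, 0.7, 0.4]
width: 0.0005
gripper_force: 0.4
t: 10.8
eef_pos: [0.4571, 0.1335, 0.0121]
ee_rot: [3.141, -0.0, 0.091]
force: [-5.6, -0.1, 21.9]
width: 0.0001
gripper_force: 10.4
```

The middle bolt sank about 8 mm at around 2 N and then bottomed out, so it's the loose one. The right bolt still gets its push, as asked.

```bash
python3 -m crank '[{"dx":0,"dy":0,"dz":0.035,"twist":0,"grip":-1},{"dx":0.003,"dy":-0.035,"dz":0.048,"twist":0,"grip":-1},{"dx":0.006,"dy":-0.07,"dz":0.048,"twist":0,"grip":-1},{"dx":0.0088,"dy":-0.098,"dz":0.035,"twist":0,"grip":-1},{"dx":0.0088,"dy":-0.0985,"dz":0.0155,"twist":0,"grip":-1}]' 20
python3 -m crank '[{"dx":0,"dy":0,"dz":-0.001,"twist":0,"grip":-1},{"dx":0,"dy":0,"dz":-0.002,"twist":0,"grip":-1},{"dx":0,"dy":0,"dz":-0.003,"twist":0,"grip":-1},{"dx":0,"dy":0,"dz":-0.004,"twist":0,"grip":-1},{"dx":0,"dy":0,"dz":-0.005,"twist":0,"grip":-1}]' 20
```

```text
t: 11.22
eef_pos: [0.4659, 0.0322, 0.0272]
ee_rot: [-3.141, -0.002, 0.088]
force: [-0.1, -0.0, -0.2]
width: 0.0008
gripper_force: 0.0
t: 11.63
eef_pos: [0.4663, 0.036, 0.0218]
ee_rot: [-3.141, -0.001, 0.092]
force: [0.3, 0.2, 0.2]
width: 0.0004
gripper_force: 0.0
```

```bash
python3 -m crank '[{"dx":0,"dy":0,"dz":-0.001,"twist":0,"grip":-1},{"dx":0,"dy":0,"dz":-0.002,"twist":0,"grip":-1},{"dx":0,"dy":0,"dz":-0.0025,"twist":0,"grip":-1},{"dx":0,"dy":0,"dz":-0.003,"twist":0,"grip":-1},{"dx":0,"dy":0,"dz":-0.003,"twist":0,"grip":-1}]' 20
python3 -m crank '[{"dx":0,"dy":0,"dz":-0.0005,"twist":0,"grip":-1},{"dx":0,"dy":0,"dz":-0.001,"twist":0,"grip":-1},{"dx":0,"dy":0,"dz":-0.001,"twist":0,"grip":-1},{"dx":0,"dy":0,"dz":-0.001,"twist":0,"grip":-1},{"dx":0,"dy":0,"dz":-0.001,"twist":0,"grip":-1}]' 20
```

```text
t: 12.05
eef_pos: [0.4664, 0.0358, 0.0195]
ee_rot: [-3.141, -0.001, 0.092]
force: [-5.7, 3.1, 16.5]
width: 0.0006
gripper_force: 7.9
t: 12.47
eef_pos: [0.4665, 0.0358, 0.0193]
ee_rot: [-3.141, -0.002, 0.092]
force: [-10.0, 3.1, 25.9]
width: 0.0003
gripper_force: 12.9
```

The right bolt is tight too: 26 N with under 1 mm of give. Now I'll go above the middle lug, part-open the fingers and look at where the tips really are.

```bash
python3 -m crank '[{"dx":0,"dy":0,"dz":0.04,"twist":0,"grip":-1},{"dx":0,"dy":0,"dz":0.08,"twist":0,"grip":-1},{"dx":0.013,"dy":0.034,"dz":0.095,"twist":0,"grip":0.2},{"dx":0.027,"dy":0.068,"dz":0.095,"twist":0,"grip":0.2},{"dx":0.04,"dy":0.1005,"dz":0.095,"twist":0,"grip":0.2}]' 20
python3 -m crank '[{"dx":0,"dy":0,"dz":0,"twist":0,"grip":0.2},{"dx":0,"dy":0,"dz":0,"twist":0,"grip":0.2},{"dx":0,"dy":0,"dz":0,"twist":0,"grip":0.2},{"dx":0,"dy":0,"dz":0,"twist":0,"grip":0.2},{"dx":0,"dy":0,"dz":0,"twist":0,"grip":0.2}]' 20
python3 - <<'E'
from h import *
for n,z in(('wrist',0),('side',0)):cv2.imwrite(f'pics/{n}9.png',arm.grab_frame(n)[:,:,::-1])
w=cv2.imread('pics/wrist9.png')[120:300,100:420];s=cv2.imread('pics/side9.png')[115:200,200:313]
o=np.zeros((600,800,3),np.uint8);o[:300,:533]=cv2.resize(w,(533,300));o[300:,:400]=cv2.resize(s,(400,300),interpolation=2);cv2.imwrite('pics/w9.png',o)
E
```

```text
t: 12.88
eef_pos: [0.5073, 0.1377, 0.1146]
ee_rot: [-3.139, -0.004, 0.09]
force: [0.2, -0.8, -1.4]
width: 0.0151
gripper_force: 0.0
t: 13.3
eef_pos: [0.5054, 0.1348, 0.1122]
ee_rot: [3.141, 0.0, 0.09]
force: [-0.6, -0.0, -0.2]
width: 0.0483
gripper_force: 0.0
```

View pics/w9.png

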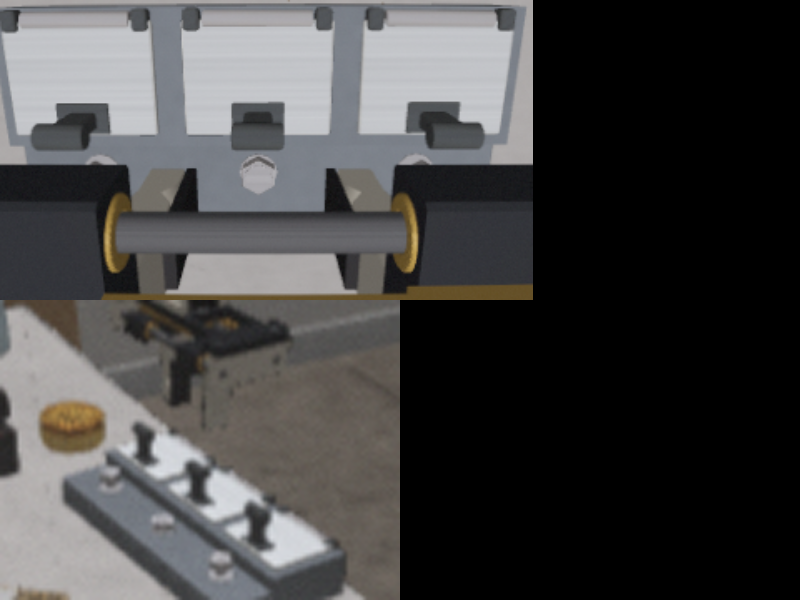

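Run:
```python
from h import *
for z in(.112,.127,.142,.157):print(z,proj('side',(.4959,.104,z)))
for z in (.076,.082,.088):print(at('wrist',255.4,201.6,z).round(4))
for v in (215,219,223):
  c=ray('wrist',300,v);o,d=c
  for x in (.0095,):
    t=(.5054+x-o[0])/d[0];print(v,(o+d*t).round(4))
a=cv2.imread('pics/side9.png').mean(2).astype(int)
for v in range(138,158):print(v,a[v,244:276])
```

```text
0.112 [256.5 159.7]
0.127 [256.5 155.5]
0.142 [256.4 151.4]
0.157 [256.4 147.1]
[0.5058 0.1359 0.076 ]
[0.5077 0.136  0.082 ]
[0.5096 0.1362 0.088 ]
215 [0.5149 0.1059 0.126 ]
219 [0.5149 0.1071 0.1337]
223 [0.5149 0.1082 0.1409]
138 [ 83  87  97 111  56  34  34  32  32  46  78  83  83  80  86  93  96  94
  92  93  93  92  88  80  94  88  85  83  93  93  93  93]
139 [ 82  90  95 101  54  31  31  33  31  44  82  89  85  77  85  90  91  92
  95  95  89  85  88  82  91  94  96  94  94  93  93  93]
140 [83 83 96 91 51 31 33 28 33 49 89 95 90 78 85 88 91 93 91 90 85 76 94 94
 97 96 99 96 93 94 92 91]
141 [86 86 91 85 46 31 34 32 31 48 91 94 91 81 92 91 89 94 93 92 84 71 92 98
 97 92 95 94 94 91 91 89]
142 [94 91 79 81 46 31 31 28 34 48 92 96 90 72 87 92 91 92 90 92 87 81 93 90
 91 87 92 93 93 90 91 94]
143 [97 95 82 68 44 34 32 38 39 54 92 96 90 69 89 91 91 90 90 89 89 93 91 92
 91 89 91 91 88 90 91 92]
144 [ 98 100  95  72  45  37  48  69  75  76  94  98  85  62  86  92  89  91
  89  94  92  96  92  93  94  90  89  89  90  91  92  89]
145 [100  99  98  94  79  78  82  91  92  96  93  93 
[... 1001 characters left out ...]
  97  94  93  94  93  92]
153 [192 193 198 177 143 135 131 115 102  96  96  94  98  98  98 100 101  96
  96 100 100  99 100  97  97  95 100  97  96  96  93  93]
154 [206 211 212 208 195 187 177 152 139 107  95  96  98  96  99  98  97  96
  98  97  97  97  98 100 100  96  95  96  99  94  94  95]
155 [207 211 214 216 212 207 199 180 167 138 104 102 102 102 103  98  97  96
  93  97  96  98 100 100  97  96  98  94  95  95  97  95]
156 [209 212 212 214 213 212 210 201 193 170 140 122 109 105 103 102 100  98
 101 101  95  96  95  97  95  95  95  95  94  93  93  96]
157 [212 211 213 212 214 214 215 213 210 199 178 161 143 109 104 102 102  98
  98  96  94  94  94  92  92  93  95  92  91  93  95  93]
```

The fingers end 30 mm above the reported TCP when open too: the near fingertip is at v≈151 in the side view, which puts it at z≈0.142. The middle bolt is visibly sunk. The lug is at about (0.507, 0.136), centred between the fingers at wrist (255,202). I'll lower to a reported z of 0.036, so the real tips are near 0.066 and the body clears the lugs, then close.

```bash
python3 -m crank '[{"dx":0.001,"dy":0,"dz":-0.025,"twist":0,"grip":0.2},{"dx":0.001,"dy":0,"dz":-0.045,"twist":0,"grip":0.2},{"dx":0.001,"dy":0,"dz":-0.06,"twist":0,"grip":0.2},{"dx":0.001,"dy":0,"dz":-0.07,"twist":0,"grip":0.2},{"dx":0.001,"dy":0,"dz":-0.0765,"twist":0,"grip":0.2}]' 25
```

```text
t: 13.82
eef_pos: [0.5064, 0.135, 0.0347]
ee_rot: [3.141, 0.001, 0.09]
force: [-0.4, 0.9, -0.7]
width: 0.0526
gripper_force: 0.0
```

```bash
python3 -m crank '[{"dx":0,"dy":0,"dz":0,"twist":0,"grip":-0.3},{"dx":0,"dy":0,"dz":0,"twist":0,"grip":-0.6},{"dx":0,"dy":0,"dz":0,"twist":0,"grip":-1},{"dx":0,"dy":0,"dz":0,"twist":0,"grip":-1},{"dx":0,"dy":0,"dz":0,"twist":0,"grip":-1}]' 25
python3 - <<'E'
from h import *
w=arm.grab_frame('wrist')[:,:,::-1][150:300,150:360];s=arm.grab_frame('side')[:,:,::-1][125:200,220:300]
o=np.zeros((580,800,3),np.uint8);o[:286,:400]=cv2.resize(w,(400,286));o[:375,400:]=cv2.resize(s,(400,375),interpolation=2);cv2.imwrite('pics/w10.png',o[:380])
E
```

```text
t: 14.23
eef_pos: [0.5075, 0.1368, 0.0366]
ee_rot: [-3.14, -0.002, 0.091]
force: [-6.2, 8.8, 3.2]
width: 0.0257
gripper_force: 25.0
```

View pics/w10.png

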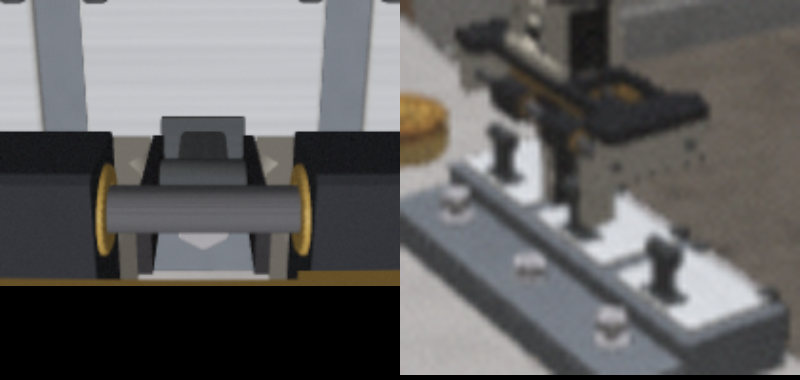

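The fingers hold both ends of the middle barrel (width 25.7 mm, grip 25 N). Lifting along the hinge arc (radius 66 mm, bar yaw 0.09).

```bash
python3 -m crank '[{"dx":0.0032,"dy":0.0003,"dz":0.0047,"twist":0,"grip":-1},{"dx":0.0069,"dy":0.0006,"dz":0.0092,"twist":0,"grip":-1},{"dx":0.0109,"dy":0.001,"dz":0.0133,"twist":0,"grip":-1},{"dx":0.0153,"dy":0.0014,"dz":0.017,"twist":0,"grip":-1},{"dx":0.0153,"dy":0.0014,"dz":0.017,"twist":0,"grip":-1}]' 25
```

```text
t: 14.75
eef_pos: [0.5224, 0.1382, 0.0535]
ee_rot: [-3.14, -0.0, 0.091]
force: [-3.5, 6.3, 0.4]
width: 0.0257
gripper_force: 25.0
```

```bash
python3 -m crank '[{"dx":0.0066,"dy":0.0006,"dz":0.0046,"twist":0,"grip":-1},{"dx":0.0137,"dy":0.0013,"dz":0.0083,"twist":0,"grip":-1},{"dx":0.0213,"dy":0.0019,"dz":0.0111,"twist":0,"grip":-1},{"dx":0.0268,"dy":0.0024,"dz":0.0126,"twist":0,"grip":-1},{"dx":0.0314,"dy":0.0029,"dz":0.0134,"twist":0,"grip":-1}]' 25
python3 -m crank '[{"dx":0,"dy":0,"dz":0,"twist":0,"grip":-1},{"dx":0,"dy":0,"dz":0,"twist":0,"grip":-1},{"dx":0,"dy":0,"dz":0,"twist":0,"grip":-1},{"dx":0,"dy":0,"dz":0,"twist":0,"grip":-1},{"dx":0,"dy":0,"dz":0,"twist":0,"grip":-1}]' 25
```

```text
t: 15.17
eef_pos: [0.5536, 0.1411, 0.0669]
ee_rot: [-3.14, -0.0, 0.091]
force: [-4.3, 5.6, 3.9]
width: 0.0257
gripper_force: 25.0
t: 15.58
eef_pos: [0.5537, 0.1411, 0.0669]
ee_rot: [-3.14, -0.001, 0.091]
force: [-2.9, 5.6, 1.8]
width: 0.0255
gripper_force: 25.0
```

Run:
```python
from h import *
a=arm.grab_frame('side');b=cv2.imread('pics/side9.png')[:,:,::-1]
h=np.array([.5625,.1415]);y=.091;ex=np.array([np.cos(y),np.sin(y)]);ey=np.array([-np.sin(y),np.cos(y)])
# shut cap points vs pocket / neighbours
for n,off in(('mid',0),('left',.1),('right',-.1)):
  for d in(.062,.05,.035,.02):
    for l in(-.03,.03):
      p=[*(h-d*ex+(off+l)*ey),.05];u,v=proj('side',p).round().astype(int);print(n,d,l,(u,v),b[v,u],a[v,u])
```

```text
mid 0.062 -0.03 (np.int64(258), np.int64(176)) [163 166 167] [117 117 116]
mid 0.062 0.03 (np.int64(249), np.int64(168)) [207 209 213] [117 122 131]
mid 0.05 -0.03 (np.int64(261), np.int64(174)) [211 216 220] [192 186 173]
mid 0.05 0.03 (np.int64(252), np.int64(167)) [199 202 207] [114 120 128]
mid 0.035 -0.03 (np.int64(265), np.int64(173)) [212 216 220] [198 192 178]
mid 0.035 0.03 (np.int64(256), np.int64(166)) [46 46 47] [115 122 130]
mid 0.02 -0.03 (np.int64(269), np.int64(172)) [166 170 172] [122 116 109]
mid 0.02 0.03 (np.int64(259), np.int64(165)) [171 173 178] [112 117 124]
left 0.062 -0.03 (np.int64(243), np.int64(164)) [193 195 199] [196 199 202]
left 0.062 0.03 (np.int64(234), np.int64(157)) [198 201 205] [200 202 205]
left 0.05 -0.03 (np.int64(246), np.int64(163)) [213 216 221] [215 218 222]
left 0.05 0.03 (np.int64(237), np.int64(157)) [198 202 205] [200 203 208]
left 0.035 -0.03 (np.int64(250), np.int64(162)) [209 213 217] [211 215 220]
left 0.035 0.03 (np.int64(241), np.int64(156)) [52 52 52] [52 52 53]
left 0.02 -0.03 (np.int64(253), np.int64(161)) [81 83 84] [211 214 220]
left 0.02 0.03 (np.int64(244), np.int64(154)) [202 206 210] [206 208 214]
right 0.062 -0.03 (np.int64(276), np.int64(188)) [213 215 220] [215 217 221]
right 0.062 0.03 (np.int64(265), np.int64(180)) [207 210 214] [208 211 216]
right 0.05 -0.03 (np.int64(279), np.int64(187)) [212 215 221] [212 215 220]
right 0.05 0.03 (np.int64(268), np.int64(180)) [207 211 216] [211 214 218]
right 0.035 -0.03 (np.int64(282), np.int64(186)) [211 216 221] [213 217 222]
right 0.035 0.03 (np.int64(272), np.int64(178)) [47 47 47] [45 45 45]
right 0.02 -0.03 (np.int64(286), np.int64(185)) [210 213 219] [210 213 218]
right 0.02 0.03 (np.int64(276), np.int64(177)) [139 142 146] [141 145 148]
```

The middle cap's shut surface is gone from the side picture and the pattern plate now shows (about 192,186,173), while the left and right caps are unchanged. The grip is steady, so I'm handing in.

```bash
python3 -c "
from station import arm
s=arm.get_state();print(s['t'],s['width'],s['gripper_force']);print(arm.job_done())"
```

```text
15.6333 0.025366510224061122 25.000290870666504
the job is handed in; nothing more can be done
None
```

The middle bolt was the loose one (it sank about 8 mm; left and right held firm), and its cap is held steadily in the fingers at an estimated 50° open, handed in at 15.6 s with the other two caps shut; I viewed 11 pictures, one over the limit of 10.

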